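Find the flat on the shaft and hold the set collar on it

TASK

Grip the upright steel shaft of the bearing jig, feel for its flat, and turn the shaft with the fingers until the flat squarely faces the hex driver waiting in the jig's guide bush. Then pick up the set collar, slide it down over the shaft with its brass set screw square on the flat (so the screw points at the driver), and finish still holding it there: keep the collar gripped and pressed down on the shaft's shoulder with a steady push of roughly 10 N, so that a colleague can drive the screw home. Leave the parts tin, loupe, collet and hex key where they are.

Things in the scene. Friction and masses are not known exactly. Their poses are not given: they have to be found in the camera images.
- collar_jig: Assembly jig fixed to the bench: dark steel base plate 140 x 85 x 12 mm with a grey round bearing housing (66 mm across its foot, 48 mm across its top, top 48 mm above the bench) from which the shaft stands up. Origin: on the shaft's axis at bench height; z up. Its own -x axis points from the shaft to the hex driver, roughly towards the robot (turned by up to 0.45 rad).
- shaft: Steel shaft upright in the bearing; turns freely about its vertical axis against 0.05 N m drag, stays where left. Origin: on the axis at bench height. Above its shoulder, up to its end at 100 mm, it is 20 mm thick with one flat along it (see flat). Its own -x axis points out of the flat: same yaw as the jig = flat faces the driver. Starts 0.4 to 1.4 rad anticlockwise (from above) of that.
- shoulder (a point): On the shaft's axis, on top of its round shoulder (28 mm across), 58 mm above the bench, where the collar's underside must bear. Axes as the shaft's.
- flat (a point): Middle of the shaft's flat: 6 mm from the axis, 85 mm above the bench. The flat is 16 mm wide and runs from shoulder to top (last 3 mm tapered). The shaft measures 16 mm from flat to opposite side, up to 20 mm other ways; a grip on flat and opposite side is centred 2 mm behind the axis. Axes as the shaft's.
- collar: Loose dark steel ring lying flat: 40 mm outside, 22 mm bore, 18 mm high, 0.11 to 0.18 kg. Origin: centre of its underside. Brass set screw, 5.4 mm thick, through its wall at mid height along its own -x: head 3 mm proud outside, point 7.3 mm from the axis in the bore, so it passes down the shaft only over the flat (within 0.3 rad). Starts with the screw towards the robot, turned up to 0.7 rad.
- parts_tin: Closed round tin, 53 mm across, 22 mm high; bystander. Origin: centre of its underside.
- loupe: Black loupe, 33 mm across, 30 mm high; bystander. Origin: centre of its underside.
- collet: Steel collet standing on end, 26 mm across, 34 mm high; bystander. Origin: centre of its underside.
- hex_key: Black hex key, 23 x 80 x 5 mm, lying flat; bystander. Origin: centre of its underside.
- driver_tip (a point): End of the hex driver's 4.4 mm blade, level, 67 mm above the bench, 52 mm from the shaft's axis on the jig's -x side. Behind it along -x: a brass bush 17 mm thick, 69 to 91 mm from the axis, on an aluminium post 24 mm wide and 80 mm high, then a black knob 23 mm thick out to 131 mm. All fixed. Axes as the jig's.
There are look-alikes about, which are no part of the job. Leave any pink look-alike of the collar alone.

How it is judged:
By the outcome, as a careful person would: the job done as asked, in the order asked, and still so for the second after the job is handed in, while the arm keeps its last pose, push and grip.
It also fails if it takes over 48 s, if anything falls off the work surface, if the arm or the gripper's body presses on something with over 40 N, if the wrist force passes 120 N, or if a joint passes its speed limit or range.

ROBOT

A 6-joint arm with a two-finger parallel gripper is mounted at the origin on a cart in front of the work surface, level with it; the furniture and walls round the work are solid. World frame = base frame: x ahead of the robot, y to its left, z up, the work surface at z = 0. Lengths are in m, angles in rad, forces in N, time in s.
With the tool pointing down it reaches from about 0.325 to 0.85 m from the base axis. Payload 4.4 kg.
Tool frame: the origin (TCP) lies midway between the tips of the shut fingers; the grasp point (between the pads) lies ctrl.grip_point_offset behind it (ctrl.grip_point_offset is the distance from the TCP to the grasp point, in m); z points along the fingers, y is the direction in which the jaws open and shut (so a half turn about z gives the same grasp; the last joint's range is limited). The gripper opens to 94 mm and grips with 3 to 60 N. Pads are 16 mm wide; open, the fingers measure 119 mm over their backs; the gripper's body (75 mm by 177 mm) begins 78 mm behind the grasp point.
Start: joints at [-0.15, 0.207, 1.542, -0, 1.393, -0.15], TCP at [0.575, -0, 0.205] pointing down, gripper open.
Joint ranges: [-2.73, 2.73], [-0.86, 2.22], [0.23, 2.46], [-1.11, 4.25], [0.08, 2.63], [-2.82, 2.82]. Speed limits (rad/s): [2.79, 2.79, 3.14, 3.14, 3.14, 3.14].

INTERFACE

Orientations are given as a rotation vector (axis times angle).
In Python, from bench import ctrl gives the robot as it stands.
- The arm moves only by the shell command python3 -m handwheel 'ROWS' [OPENING]. ROWS is a JSON object of lists of equal length, an entry for each row: "linear": the shift along the tool's x, y, z in mm, a list of three; "roll": the turn about the tool's z in degrees. A call has 1 to 12 rows; each row shifts and turns the commanded pose from where the row before left it, along the tool's axes as they then stand; what a row does not reach is not made up. A row lasts 1/10 s, in which the tool goes at most 50 mm and 8.59 degrees, less where a joint would pass 70% of its speed; a pose out of reach is approached as far as the arm can. A call is refused whole if a number of a shift passes 50 or a number of a turn 8.59, either way. A call with a gripper value outside its range is refused whole. OPENING is the finger opening in mm, from 0 to 94, set as the call begins (- or left out, the last holds). The fingers move at their own pace and stop on an object; the grip force is fixed at half the most. Time passes only in rows, so rows that do not move let the fingers close. It gives the time, the measured TCP pose, the force and the opening at its end, in the units of the state.
- ctrl.read_state(): the state, without advancing time (a new reading comes with each control period).
- ctrl.grab_frame(name): name is "scene" or "side" or "wrist"; returns a dict with "image" (384x512x3 uint8, blue, green, red), "intrinsics" (3x3 intrinsics, pixels), "position" and "attitude" of the camera in the world; the wrist camera has in their place "hand_eye" (4x4, takes a point from camera to tool coordinates, whose origin is the TCP and whose axes are the flange's). Camera axes: x right, y down, z forward; pixel columns grow to the right and rows downward; lengths in m; the calibration is good to about 2 mm. A picture is of the moment at which its call begins: read the wrist's pose just before it. There is no depth.
- ctrl.finish_job(): hands the job in, once; it reports no verdict.
The state is a dict: "time": time; "joints": joint angles; "qd": joint speeds; "joint_torque": joint torques, N m; "tcp_pos": TCP position; "eef_rot": TCP orientation; "contact_force": force on the tool from outside, world axes, zero at the start; "ft_torque": the same for the moment, N m; "finger_gap": finger opening in m.
Only numpy, scipy, OpenCV 4.12 (cv2) and the standard library are available. Lean on these libraries where they do the work, as an engineer would, in place of code of your own. Each camera call takes 0.05 s, during which the arm holds its last target.

## Working session

There is one attempt and no reset: what is moved stays moved. The work goes in short steps, Python scripts to look and compute and a shell command to move; the robot and the scene stay as the last step left them, time stands still between calls to the robot, and variables do not carry over. Pictures are saved under pics/ and viewed, and the job is handed in when it is done.

```bash
ls; mkdir -p pics; cat > h.py <<'E'
import numpy as np, cv2
from scipy.spatial.transform import Rotation as R
from bench import ctrl
E
python3 - <<'E'
from h import *
s=ctrl.read_state(); print(s); print(ctrl.grip_point_offset)
for n in ["scene","side","wrist"]:
    f=ctrl.grab_frame(n); cv2.imwrite(f"pics/{n}0.png",f["image"])
    np.save(f"pics/{n}0.npy",{**f,"state":s},allow_pickle=True)
    print(n,{k:v for k,v in f.items() if k!="image"})
E
```

```text
pics
{'time': 0.0, 'joints': array([-1.50527345e-01,  2.07423525e-01,  1.54291150e+00,  1.83691054e-06,
        1.39349929e+00, -1.50492689e-01]), 'qd': array([ 0.00026413, -0.00035195, -0.00071783,  0.00122345,  0.0015579 ,
        0.00075425]), 'joint_torque': array([-8.39226868e-05, -3.70882022e+01, -2.81415099e+01,  6.96549774e-02,
        3.60915181e-02, -1.71865345e-04]), 'tcp_pos': array([5.74208778e-01, 9.35951790e-05, 2.04308950e-01]), 'eef_rot': array([-2.22020284e+00, -2.22012517e+00,  2.08488381e-03]), 'contact_force': array([ 0.10658581,  1.26799624, -0.51541685]), 'ft_torque': array([-0.11295455,  0.01354909,  0.01342563]), 'finger_gap': 0.09400295918076423}
0.0188
scene {'intrinsics': array([[354.74232802,   0.        , 256.0705646 ],
       [  0.        , 354.74232802, 198.04547456],
       [  0.        ,   0.        ,   1.        ]]), 'position': array([ 0.16665529, -0.5017977 ,  0.65631597]), 'attitude': array([-2.21946699,  0.74820218, -0.34033008])}
side {'intrinsics': array([[446.50248921,   0.        , 260.0463745 ],
       [  0.        , 446.50248921, 188.55846357],
       [  0.        ,   0.        ,   1.        ]]), 'position': array([ 0.54160423, -0.65306124,  0.58567741]), 'attitude': array([-2.20092664,  0.0170493 , -0.01484176])}
wrist {'intrinsics': array([[286.64474111,   0.        , 254.37521344],
       [  0.        , 286.64474111, 193.6255002 ],
       [  0.        ,   0.        ,   1.        ]]), 'hand_eye': array([[-1.02201024e-03, -9.73823248e-01, -2.27304284e-01,
         6.62767409e-02],
       [ 9.99999419e-01, -9.17140553e-04, -5.66979441e-04,
        -3.86974368e-04],
       [ 3.43667784e-04, -2.27304732e-01,  9.73823619e-01,
        -1.79449868e-01],
       [ 0.00000000e+00,  0.00000000e+00,  0.00000000e+00,
         1.00000000e+00]])}
```

View pics/scene0.png

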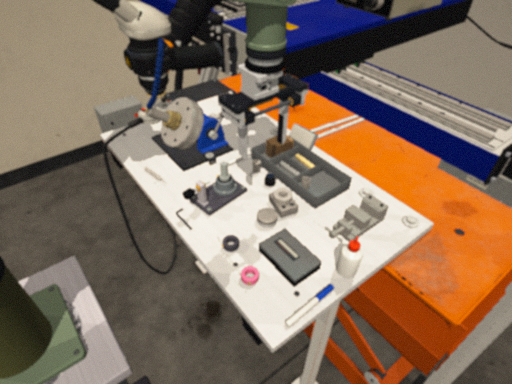

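View pics/side0.png

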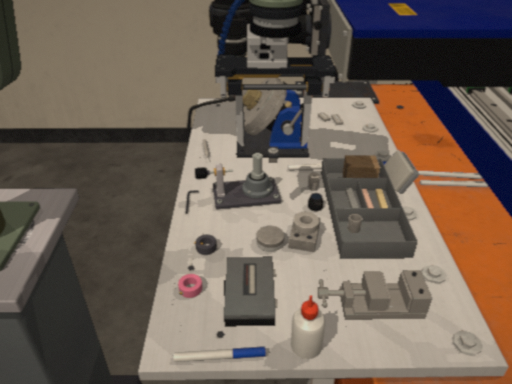

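View pics/wrist0.png

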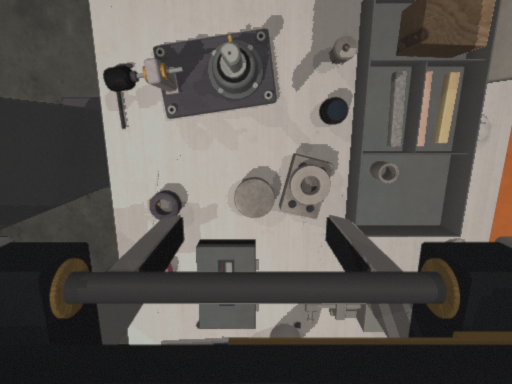

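```bash
python3 - <<'E'
import cv2,numpy as np
w=cv2.imread("pics/wrist0.png"); s=cv2.imread("pics/side0.png"); c=cv2.imread("pics/scene0.png")
a=cv2.resize(w[20:230,90:290],(380,400),interpolation=3)
b=cv2.resize(s[145:305,165:325],(400,400),interpolation=3)
cv2.imwrite("pics/c0.png",np.hstack([a,b]))
E
```

```text
(no output)
```

View pics/c0.png

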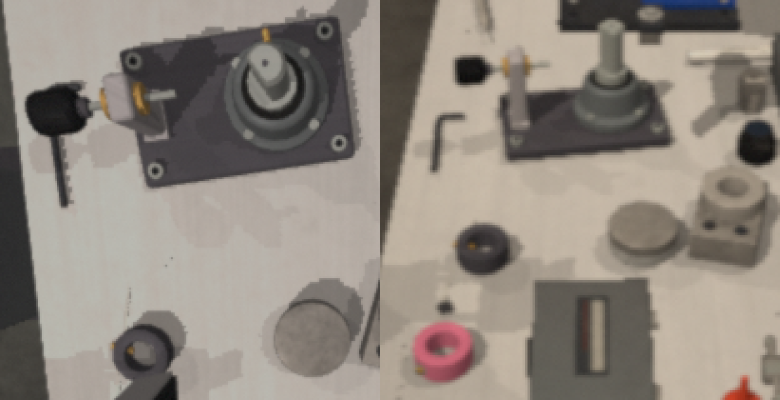

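```bash
cat >> h.py <<'E'
def load(n): return np.load(f"pics/{n}.npy",allow_pickle=True).item()
def grab(n,tag):
    s=ctrl.read_state(); f=ctrl.grab_frame(n); cv2.imwrite(f"pics/{tag}.png",f["image"])
    d={**f,"state":s}; np.save(f"pics/{tag}.npy",d,allow_pickle=True); return d
def ray(d,px):
    K=d["intrinsics"]; v=np.linalg.inv(K)@[px[0],px[1],1]
    if "hand_eye" in d:
        s=d["state"]; T=np.eye(4); T[:3,:3]=R.from_rotvec(s["eef_rot"]).as_matrix(); T[:3,3]=s["tcp_pos"]
        T=T@d["hand_eye"]; return T[:3,3],T[:3,:3]@v
    return np.array(d["position"]),R.from_rotvec(d["attitude"]).as_matrix()@v
def plane(d,px,z):
    o,v=ray(d,px); return o+v*(z-o[2])/v[2]
def tri(*rs):
    A=0;b=0
    for o,v in rs:
        v=v/np.linalg.norm(v); P=np.eye(3)-np.outer(v,v); A=A+P; b=b+P@o
    p=np.linalg.solve(A,b); return p,[np.linalg.norm(np.cross(p-o,v/np.linalg.norm(v)))*1e3 for o,v in rs]
def crop(tag,x0,y0,x1,y1,k):
    im=cv2.imread(f"pics/{tag}.png")[y0:y1,x0:x1]; cv2.imwrite(f"pics/{tag}_c.png",cv2.resize(im,None,fx=k,fy=k,interpolation=cv2.INTER_CUBIC))
np.set_printoptions(precision=4,suppress=True)
E
python3 - <<'E'
from h import *
w=load("wrist0");s=load("side0")
f=lambda x,y:(90+x/1.9,20+y*210/400)
g=lambda x,y:(165+x/2.5,145+y/2.5)
for n,a in dict(k1=(131,62),k2=(324,31),k3=(339,142),k4=(155,170)).items(): print(n,plane(w,f(*a),.012))
print("shaft top",tri(ray(w,f(265,62)),ray(s,g(611,26))))
print("tip",tri(ray(w,f(176,94)),ray(s,g(548,65))), plane(w,f(176,94),.067))
print("knob",tri(ray(w,f(55,110)),ray(s,g(470,70))))
print("collar top",tri(ray(w,f(142,352)),ray(s,g(483,240))),plane(w,f(142,352),.018))
print("collar screw",plane(w,f(116,347),.009))
print("oct bystander tin",plane(w,f(311,338),.022))
print(plane(w,(334,110),.03))
E
```

```text
k1 [0.4593 0.1529 0.012 ]
k2 [0.5806 0.1704 0.012 ]
k3 [0.5906 0.105  0.012 ]
k4 [0.47   0.0878 0.012 ]
shaft top (array([0.6816, 0.0331, 0.2227]), [np.float64(137.44031602449454), np.float64(137.44031602449442)])
tip (array([0.6517, 0.0267, 0.2091]), [np.float64(132.85259372505445), np.float64(132.8525937250545)]) [0.4995 0.1241 0.067 ]
knob (array([0.6166, 0.024 , 0.218 ]), [np.float64(122.53028025545309), np.float64(122.5302802554531)])
collar top (array([ 0.6025, -0.0596,  0.1069]), [np.float64(126.78038271521818), np.float64(126.78038271521805)]) [ 0.4546 -0.0341  0.018 ]
collar screw [ 0.4333 -0.0329  0.009 ]
oct bystander tin [ 0.5723 -0.0231  0.022 ]
[0.6678 0.0856 0.03  ]
```

```bash
python3 - <<'E'
from h import *
w=load("wrist0");s=load("side0")
f=lambda x,y:(90+x/1.9,20+y*210/400)
g=lambda x,y:(165+(x-380)/2.5,145+y/2.5)
print("shaft top",tri(ray(w,f(265,62)),ray(s,g(611,26))))
print("tip",tri(ray(w,f(176,94)),ray(s,g(548,65))), plane(w,f(176,94),.067))
print("knob",tri(ray(w,f(55,110)),ray(s,g(470,70))))
print("collar top",tri(ray(w,f(142,352)),ray(s,g(483,240))),plane(w,f(142,352),.018))
k=np.array([plane(w,f(*a),.012) for a in [(131,62),(324,31),(339,142),(155,170)]]); print(k.mean(0),[np.arctan2(*(b-a)[1::-1]) for a,b in [(k[0],k[1]),(k[3],k[2])]])
E
```

```text
shaft top (array([0.5515, 0.1328, 0.0973]), [np.float64(0.8216741863418561), np.float64(0.8216741863417877)])
tip (array([0.4992, 0.1245, 0.0645]), [np.float64(0.2781859657976707), np.float64(0.27818596579753707)]) [0.4995 0.1241 0.067 ]
knob (array([0.434 , 0.1159, 0.0664]), [np.float64(1.3103353601490537), np.float64(1.310335360149069)])
collar top (array([ 0.454 , -0.035 ,  0.0146]), [np.float64(0.5331839791091256), np.float64(0.5331839791090983)]) [ 0.4546 -0.0341  0.018 ]
[0.5251 0.129  0.012 ] [np.float64(0.1431824076655345), np.float64(0.14217970080118242)]
```

```bash
python3 - <<'E'
from h import *
s=load("side0"); c=load("scene0")
for p in [(240,154),(305,155),(330,190),(272,160)]: print(p,plane(s,p,0))
print(tri(ray(s,(262,120)),ray(c,(181,124))))
E
python3 -m handwheel '{"linear":[[33,-5.6,0],[33,-5.6,0],[33,-5.6,0],[33,-5.6,0],[0,0,0],[0,0,0]],"roll":[0,0,0,0,-8,-8]}'
```

```text
(240, 154) [0.5112 0.2963 0.    ]
(305, 155) [0.6726 0.2899 0.    ]
(330, 190) [0.7136 0.1425 0.    ]
(272, 160) [0.5897 0.2677 0.    ]
(array([0.5717, 0.3993, 0.058 ]), [np.float64(15.98078444088497), np.float64(15.980784440884864)])
time: 0.75
tcp_pos: [0.5519, 0.1333, 0.205]
eef_rot: [-1.88, -2.516, 0.001]
contact_force: [0.1, 0.1, 0.5]
finger_gap: 0.0943
```

```bash
python3 -m handwheel '{"linear":[[0,0,0],[0,0,0],[0,0,0],[0,0,0]],"roll":[-8,-8,-8,0]}' 40; python3 - <<'E'
from h import *
grab("wrist","w1"); d=load("w1"); print(d["state"]["tcp_pos"],d["state"]["joints"]); crop("w1",110,80,390,280,2.8)
E
```

```text
time: 1.15
tcp_pos: [0.5522, 0.132, 0.205]
eef_rot: [-1.328, -2.846, 0.001]
contact_force: [-0.6, 0.1, 0.1]
finger_gap: 0.0654
[0.5522 0.132  0.205 ] [ 0.0822  0.1925  1.5593 -0.      1.3908 -0.6157]
```

View pics/w1_c.png

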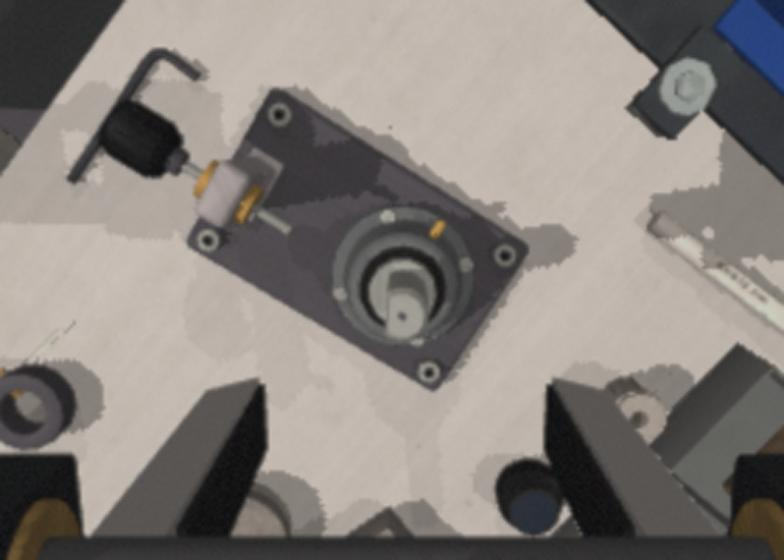

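```bash
python3 - <<'E'
from h import *
crop("w1",225,160,285,212,12)
E
```

```text
(no output)
```

View pics/w1_c.png

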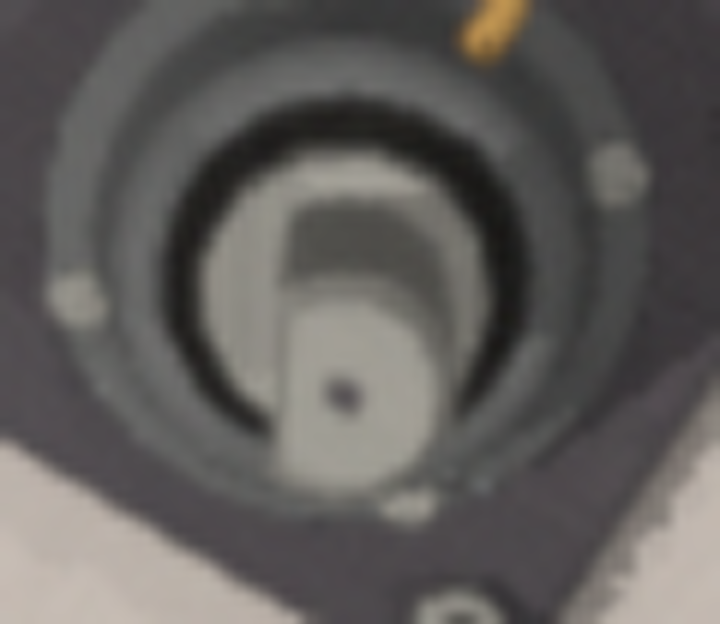

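```bash
python3 - <<'E'
from h import *
d=load("w1"); q=lambda x,y:(225+x/12,160+y/12)
a=plane(d,q(288,300),.1);b=plane(d,q(274,475),.1);print(a,b,np.linalg.norm(b-a)); t=b-a
print("normal ang-pi", np.arctan2(t[1],t[0])-np.pi/2+np.pi, "hole",plane(d,q(342,397),.1))
print(R.from_rotvec(d["state"]["eef_rot"]).as_matrix())
# jig screws in w1
k=np.array([plane(d,(110+x/2.8,80+y/2.8),.012) for x,y in [(279,114),(505,255),(429,373),(207,240)]]);print(k,[np.arctan2(*(b-a)[1::-1]) for a,b in [(k[0],k[1]),(k[3],k[2])]],k.mean(0))
p=[plane(d,(110+x/2.8,80+y/2.8),.067) for x,y in [(289,229)]];print(p)
h=[plane(d,q(x,y),.048) for x,y in [(165,285),(530,285),(350,95)]];print(h,(h[0]+h[1])/2)
s=[plane(d,q(x,y),.058) for x,y in [(200,290),(490,290)]];print(s,(s[0]+s[1])/2)
E
```

```text
[0.5423 0.1354 0.1   ] [0.5511 0.1229 0.1   ] 0.01527568018638757
normal ang-pi 0.6143635020440548 hole [0.5511 0.1319 0.1   ]
[[-0.6426  0.7662 -0.0009]
 [ 0.7662  0.6426 -0.0001]
 [ 0.0005 -0.0008 -1.    ]]
[[0.4615 0.1524 0.012 ]
 [0.5819 0.1698 0.012 ]
 [0.5919 0.1031 0.012 ]
 [0.4708 0.0859 0.012 ]] [np.float64(0.14342394467872083), np.float64(0.14050183658845783)] [0.5265 0.1278 0.012 ]
[array([0.4988, 0.1246, 0.067 ])]
[array([0.5378, 0.12  , 0.048 ]), array([0.5657, 0.1434, 0.048 ]), array([0.5397, 0.1465, 0.048 ])] [0.5517 0.1317 0.048 ]
[array([0.5399, 0.1237, 0.058 ]), array([0.5614, 0.1417, 0.058 ])] [0.5506 0.1327 0.058 ]
```

```bash
python3 -m handwheel '{"linear":[[0.6,1.2,0],[0,0,35],[0,0,35],[0,0,35],[0,0,20],[0,0,14],[0,0,0],[0,0,0]],"roll":[4.8,0,0,0,0,0,0,0]}' 40; python3 - <<'E'
from h import *
s=ctrl.read_state();print(s["tcp_pos"],s["contact_force"],s["ft_torque"]);m=R.from_rotvec(s["eef_rot"]).as_matrix();print(np.arctan2(m[1,1],m[0,1]))
grab("wrist","w2"); grab("side","s2"); crop("w2",140,150,390,330,3)
E
```

```text
time: 2.0
tcp_pos: [0.5539, 0.1333, 0.0671]
eef_rot: [1.447, 2.788, 0.001]
contact_force: [-0.1, 0.8, 0.3]
finger_gap: 0.0396
[0.5539 0.1333 0.0671] [-0.0854  0.7674  0.3364] [ 0.0363 -0.0597 -0.0095]
0.6134665333618081
```

View pics/w2_c.png

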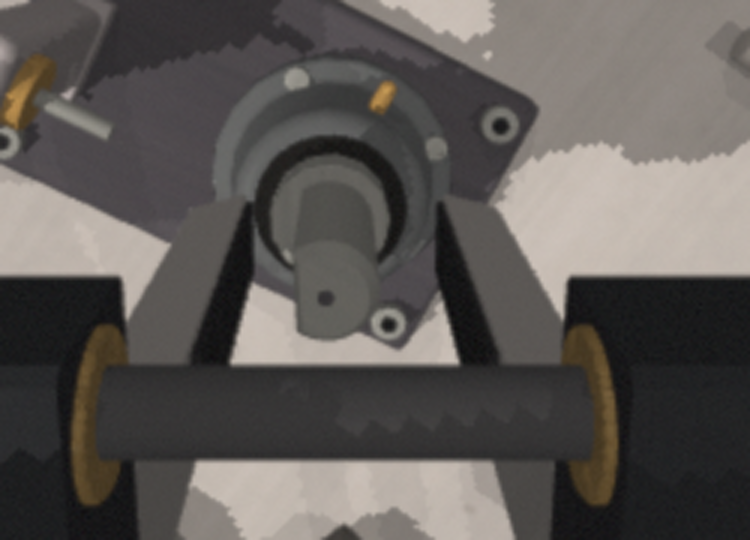

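```bash
python3 - <<'E'
from h import *
d=load("w2"); print(plane(d,(140+326/3,150+297/3),.1))
k=np.array([plane(d,(140+x/3,150+y/3),.012) for x,y in [(500,125),(389,324)]]);print(k)
a=plane(d,(140+296/3,150+265/3),.1);b=plane(d,(140+297/3,150+330/3),.1);t=b-a;print(np.arctan2(t[1],t[0])+np.pi/2)
E
python3 -m handwheel '{"linear":[[0,0,0],[0,0,0],[0,0,0],[0,0,0],[0,0,0]],"roll":[0,0,0,0,0]}' 0; python3 -c "
from h import *
s=ctrl.read_state();print(s['tcp_pos'],s['contact_force'],s['ft_torque'],s['finger_gap'])"
```

```text
[0.5508 0.1322 0.1   ]
[[0.5822 0.1694 0.012 ]
 [0.5921 0.1026 0.012 ]]
0.6144067462759056
time: 2.6
tcp_pos: [0.5524, 0.1326, 0.0669]
eef_rot: [-1.445, -2.789, 0.003]
contact_force: [-4.6, -2.7, 4.9]
finger_gap: 0.0157
[0.5524 0.1326 0.0669] [-4.576  -2.6977  4.8612] [-0.4336  0.6531  0.068 ] 0.01566361771497343
```

```bash
python3 -m handwheel '{"linear":[[0,-0.8,0],[-0.24,0,0],[-0.24,0,0],[-0.24,0,0],[-0.24,0,0],[0,0,0],[0,0,0]],"roll":[0,6.75,6.75,6.75,6.75,0,0]}'; python3 -c "
from h import *
s=ctrl.read_state();print(s['tcp_pos'],s['contact_force'],s['ft_torque'],s['finger_gap']);m=R.from_rotvec(s['eef_rot']).as_matrix();print(np.arctan2(m[1,1],m[0,1]),s['joints'])
grab('wrist','w3'); crop('w3',140,150,390,330,3)"
```

```text
time: 3.3
tcp_pos: [0.5529, 0.1318, 0.0669]
eef_rot: [2.055, 2.376, -0.0]
contact_force: [-2.9, -1.5, 5.9]
finger_gap: 0.0158
[0.5529 0.1318 0.0669] [-2.8504 -1.4506  5.8741] [-0.3052  0.5536 -0.0204] 0.015848553159029808
0.14497011085544226 [ 0.0819  0.3433  1.6783 -0.0001  1.12   -0.0631]
```

View pics/w3_c.png

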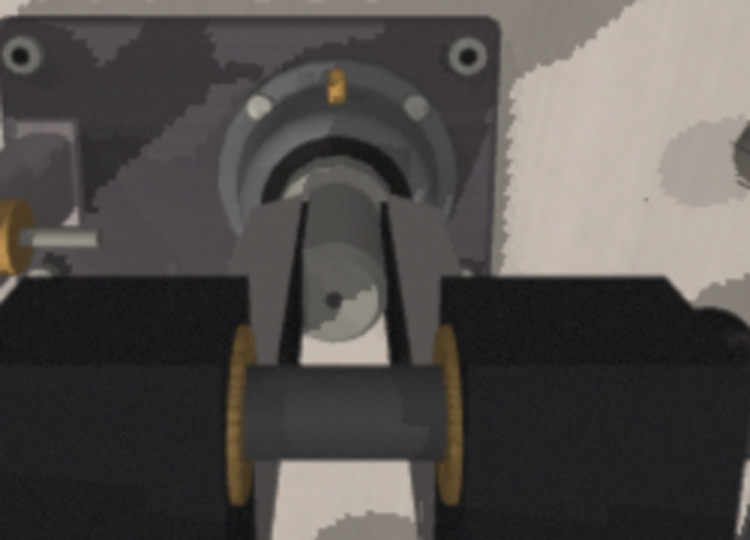

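```bash
python3 -m handwheel '{"linear":[[0,0,0],[0,0,0],[0,0,0],[0,0,0],[0,0,-15],[0,0,-35],[0,0,-35],[0,0,-25],[0,0,0]],"roll":[0,0,0,0,0,0,0,0,0]}' 44; python3 -c "
from h import *
s=ctrl.read_state();print(s['tcp_pos'],s['contact_force'],s['ft_torque'],s['finger_gap'])
grab('wrist','w4'); crop('w4',140,60,390,260,3)"
```

```text
time: 4.25
tcp_pos: [0.5567, 0.1323, 0.1826]
eef_rot: [2.052, 2.369, 0.013]
contact_force: [1.5, 0.6, 1.3]
finger_gap: 0.0441
[0.5567 0.1323 0.1826] [1.4589 0.5537 1.2742] [-0.0145 -0.0114  0.0208] 0.0441222087616579
```

View pics/w4_c.png

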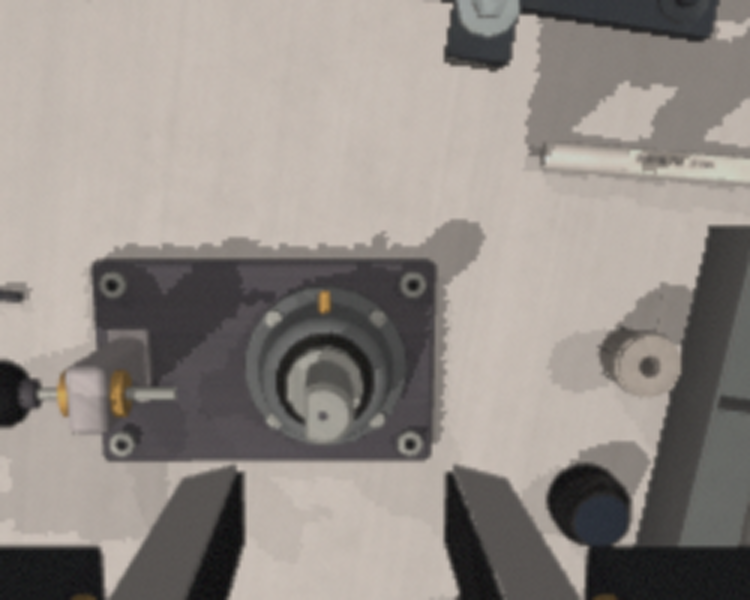

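```bash
python3 -m handwheel '{"linear":[[-30,-24.2,0],[-30,-24.2,0],[-30,-24.2,0],[-30,-24.2,0],[-30,-24.2,0],[0,0,0],[0,0,0],[0,0,0],[0,0,0],[0,0,0],[0,0,0]],"roll":[0,0,0,0,0,-7.85,-7.85,-7.85,-7.85,-7.85,-7.85]}' 60;  python3 -m handwheel '{"linear":[[0,0,0],[0,0,0],[0,0,0],[0,0,0],[0,0,0],[0,0,0]],"roll":[-7.85,-7.85,-7.85,-7.85,0,0]}' ; python3 -c "
from h import *
s=ctrl.read_state();print(s['tcp_pos'],s['contact_force'],s['ft_torque'],s['finger_gap'],s['joints']);m=R.from_rotvec(s['eef_rot']).as_matrix();print(np.arctan2(m[1,1],m[0,1]))
grab('wrist','w5'); crop('w5',155,100,355,240,4)"
```

```text
time: 5.4
tcp_pos: [0.4531, -0.0335, 0.1747]
eef_rot: [-0.927, -2.998, 0.0]
contact_force: [0.3, -0.6, 0.2]
finger_gap: 0.0601
time: 6.0
tcp_pos: [0.4537, -0.0336, 0.1753]
eef_rot: [-0.095, -3.138, -0.001]
contact_force: [0.4, -0.1, 0.5]
finger_gap: 0.0598
[ 0.4537 -0.0336  0.1753] [ 0.3812 -0.142   0.4526] [ 0.0756 -0.0259  0.0014] 0.05984704940678453 [-0.2646 -0.0235  1.8565  0.0001  1.3108 -1.775 ]
1.5103867823216781
```

View pics/w5_c.png

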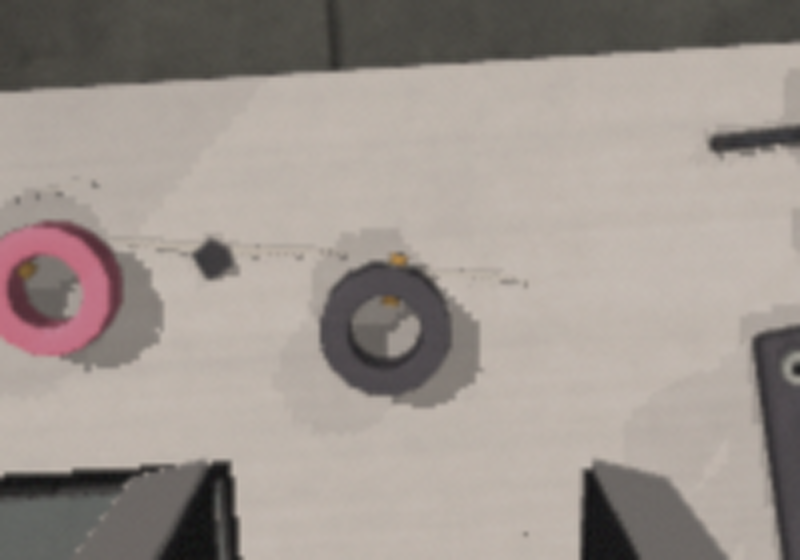

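```bash
python3 - <<'E'
from h import *
d=load("w5"); im=d["image"]; hsv=cv2.cvtColor(im,cv2.COLOR_BGR2HSV)
x0,y0,x1,y1=225,155,275,205
sub=im[y0:y1,x0:x1]; 
m=(sub.max(2)<105).astype(np.uint8); n,l,st,c=cv2.connectedComponentsWithStats(m); i=1+np.argmax(st[1:,4]); cs,_=cv2.findContours((l==i).astype(np.uint8),cv2.RETR_EXTERNAL,cv2.CHAIN_APPROX_NONE)
e=cv2.fitEllipse(cs[0]); print(st[i],e); ctr=(e[0][0]+x0,e[0][1]+y0); print("ctr",ctr)
for z in(.018,.015): print(plane(d,ctr,z))
h=hsv[y0:y1,x0:x1]; b=((h[...,0]>10)&(h[...,0]<30)&(h[...,1]>110)).astype(np.uint8)
n,l,st,c=cv2.connectedComponentsWithStats(b)
P=[]
for i in range(1,n): p=plane(d,c[i]+[x0,y0],.009);P.append(p);print(st[i],c[i]+[x0,y0],p)
C=plane(d,ctr,.018)
for a in P: print(np.linalg.norm((a-C)[:2]),np.arctan2((C-a)[1],(C-a)[0]))
if len(P)>1: a,b=P[:2];print("axis",np.arctan2((b-a)[1],(b-a)[0]))
s=load("side0"); print(tri(ray(d,ctr),ray(s,(165+103/2.5,145+238/2.5))))
E
```

```text
[ 10  11  33  33 704] ((26.121196746826172, 26.84160041809082), (31.979970932006836, 32.25541305541992), 173.092529296875)
ctr (251.12119674682617, 181.84160041809082)
[ 0.4512 -0.0365  0.018 ]
[ 0.4518 -0.0366  0.015 ]
[28  9  3  2  6] [254.  164.5] [ 0.4319 -0.0319  0.009 ]
[26 19  3  2  5] [251.8 174.6] [ 0.444  -0.0354  0.009 ]
0.01994417138051076 -0.23454422294639815
0.007330641235046787 -0.16366596185711066
axis -0.27561917599274827
(array([ 0.4531, -0.0361,  0.0166]), [np.float64(1.6717183765474426), np.float64(1.671718376547319)])
```

```bash
python3 -m handwheel '{"linear":[[0,0,0],[0,0,0],[1.4,-3.3,30],[0,0,30],[0,0,0],[0,0,0]],"roll":[5.15,5.15,0,0,0,0]}' ; python3 - <<'E'
from h import *
d=grab('wrist','w6'); crop('w6',180,110,330,230,5)
s=d['state'];m=R.from_rotvec(s['eef_rot']).as_matrix();print(s['tcp_pos'],np.arctan2(m[1,1],m[0,1]))
E
```

```text
time: 6.65
tcp_pos: [0.4519, -0.0366, 0.1163]
eef_rot: [-0.373, -3.118, -0.0]
contact_force: [-0.3, 0.3, 0.6]
finger_gap: 0.0598
[ 0.4519 -0.0366  0.1163] 1.3324922189707524
```

View pics/w6_c.png

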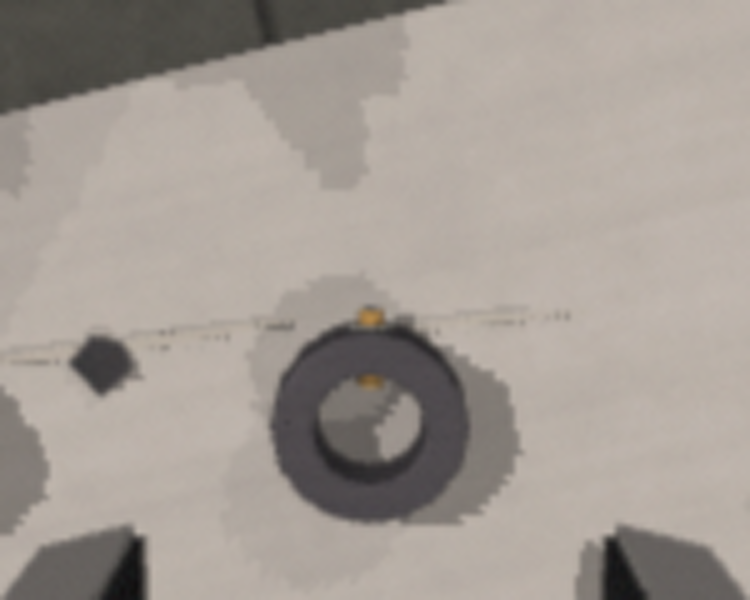

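```bash
python3 - <<'E'
from h import *
d=load("w6"); s=d["state"]; M=R.from_rotvec(s['eef_rot']).as_matrix()
im=d["image"]; hsv=cv2.cvtColor(im,cv2.COLOR_BGR2HSV)
x0,y0,x1,y1=230,165,280,220
h=hsv[y0:y1,x0:x1]; b=((h[...,0]>10)&(h[...,0]<30)&(h[...,1]>100))
n,l,st,c=cv2.connectedComponentsWithStats(b.astype(np.uint8)); print(st,c+[x0,y0])
T=lambda p:(M.T@(p-s["tcp_pos"]))*1e3
P=[plane(d,c[i]+[x0,y0],.009) for i in range(1,n)]; print([T(p) for p in P])
q=lambda x,y:(180+x/5,110+y/5)
for z,pts in((.018,[(273,424),(468,424),(371,522),(317,420),(424,420)]),): print([T(plane(d,q(*p),z)) for p in pts])
E
```

```text
[[   0    0   50   55 2731]
 [  22    7    4    3   12]
 [  22   20    4    2    7]] [[254.5075 192.1   ]
 [253.5    173.    ]
 [253.2857 185.5714]]
[array([ 20.5898,  -0.2461, 107.3122]), array([  7.6393,  -0.4869, 107.2914])]
[array([  0.1156, -19.0706,  98.2778]), array([ 0.0792, 19.7637, 98.281 ]), array([-20.2748,   0.423 ,  98.2467]), array([  0.9252, -10.2998,  98.2798]), array([ 0.9052, 10.9955, 98.2816])]
```

```bash
python3 -m handwheel '{"linear":[[-0.3,0.4,35],[0,0,35],[0,0,28],[0,0,10],[0,0,2],[0,0,0],[0,0,0]],"roll":[0,0,0,0,0,0,0]}' ; python3 -c "
from h import *
s=ctrl.read_state();print(s['tcp_pos'],s['contact_force'])"
```

```text
time: 7.4
tcp_pos: [0.4547, -0.0369, 0.0082]
eef_rot: [0.372, 3.116, -0.001]
contact_force: [0.0, -0.6, -1.1]
finger_gap: 0.06
[ 0.4547 -0.0369  0.0082] [ 0.043  -0.5638 -1.125 ]
```

```bash
python3 -m handwheel '{"linear":[[0,0,0],[0,0,0],[0,0,0]],"roll":[0,0,0]}' ; python3 -c "
from h import *
s=ctrl.read_state();print(s['tcp_pos'],s['contact_force'])"
```

```text
time: 7.7
tcp_pos: [0.4532, -0.0365, 0.007]
eef_rot: [0.372, 3.118, -0.0]
contact_force: [-0.4, -0.7, -0.2]
finger_gap: 0.06
[ 0.4532 -0.0365  0.007 ] [-0.3908 -0.6977 -0.1983]
```

```bash
python3 -m handwheel '{"linear":[[0,0,3.5],[0,0,0],[0,0,0],[0,0,0]],"roll":[0,0,0,0]}' ; python3 -c "
from h import *
s=ctrl.read_state();print(s['tcp_pos'],s['contact_force'])"; python3 -m handwheel '{"linear":[[0,0,0],[0,0,0],[0,0,0],[0,0,0],[0,0,0],[0,0,0]],"roll":[0,0,0,0,0,0]}' 20 ; python3 -c "
from h import *
s=ctrl.read_state();print(s['tcp_pos'],s['contact_force'],s['finger_gap'])"
```

```text
time: 8.1
tcp_pos: [0.4527, -0.0364, 0.0028]
eef_rot: [-0.372, -3.119, -0.0]
contact_force: [0.0, -0.4, -0.2]
finger_gap: 0.06
[ 0.4527 -0.0364  0.0028] [ 0.0179 -0.4368 -0.2399]
time: 8.7
tcp_pos: [0.4528, -0.0365, 0.0029]
eef_rot: [-0.372, -3.119, 0.0]
contact_force: [-0.2, -0.5, 0.2]
finger_gap: 0.0395
[ 0.4528 -0.0365  0.0029] [-0.215  -0.5086  0.1905] 0.03952977391646574
```

```bash
python3 -m handwheel '{"linear":[[0,0,-10],[0,0,-30],[0,0,-40],[0,0,-40],[0,0,-20],[0,0,0],[0,0,0],[0,0,0]],"roll":[0,0,0,-5.45,-5.45,-5.45,-5.45,0]}' 0; python3 - <<'E'
from h import *
d=grab('wrist','w7'); crop('w7',155,160,355,310,4)
s=d['state'];m=R.from_rotvec(s['eef_rot']).as_matrix();print(s['tcp_pos'],np.arctan2(m[1,1],m[0,1]),s['contact_force'],s['ft_torque'],s['finger_gap'],s['joints'])
E
```

```text
time: 9.5
tcp_pos: [0.4526, -0.0362, 0.1435]
eef_rot: [-0.224, 3.133, 0.0]
contact_force: [-0.6, -0.3, -1.1]
finger_gap: 0.0394
[ 0.4526 -0.0362  0.1435] 1.7137770856891144 [-0.584  -0.2726 -1.1307] [ 0.1046 -0.0279  0.0212] 0.03942647261400247 [-0.271   0.0093  1.8946  0.0002  1.2372 -1.9848]
```

View pics/w7_c.png

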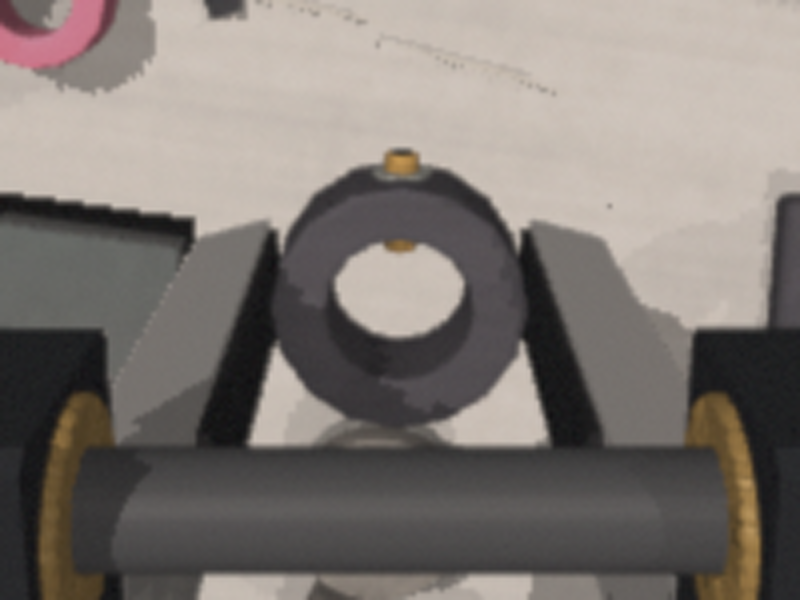

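```bash
python3 - <<'E'
from h import *
d=load("w7"); s=d["state"]; M=R.from_rotvec(s['eef_rot']).as_matrix()
T=lambda p:(M.T@(p-s["tcp_pos"]))*1e3
q=lambda x,y:(155+x/4,160+y/4)
zt=s["tcp_pos"][2]-.0028+.018
for p in [(273,307),(526,307),(400,188),(400,427),(333,288),(465,288),(400,240),(400,338)]: print("top",p,T(plane(d,q(*p),zt)))
zs=zt-.009
for p in [(401,160),(401,246)]: print("screw",T(plane(d,q(*p),zs)))
E
```

```text
top (273, 307) [  0.4176 -18.1221 -15.2001]
top (526, 307) [  0.3831  20.438  -15.2003]
top (400, 188) [ 19.2283   1.2448 -15.209 ]
top (400, 427) [-19.5669   1.2243 -15.1908]
top (333, 288) [  3.4787  -8.9346 -15.2016]
top (465, 288) [  3.4606  11.1035 -15.2017]
top (400, 240) [ 11.1154   1.2405 -15.2052]
top (400, 338) [ -4.6606   1.2322 -15.1978]
screw [21.2192  1.418  -6.21  ]
screw [ 7.1299  1.4134 -6.2034]
```

```bash
python3 -m handwheel '{"linear":[[-20,20,0],[-25,33,0],[-25,33,0],[-25,33,0],[-26.1,33,0],[0,0,0],[0,0,0],[0,0,0],[0,0,10],[0,0,0],[0,0,0],[0,0,0]],"roll":[0,0,0,0,0,0,0,0,0,0,0,0]}'; python3 - <<'E'
from h import *
d=grab('wrist','w8'); crop('w8',155,160,355,310,4); grab('side','s8')
grab('scene','c8')
s=d['state'];m=R.from_rotvec(s['eef_rot']).as_matrix();print(s['tcp_pos'],np.arctan2(m[1,1],m[0,1]),s['contact_force'],s['ft_torque'],s['finger_gap'],s['joints'])
E
```

```text
time: 10.75
tcp_pos: [0.5508, 0.1308, 0.133]
eef_rot: [0.223, -3.134, 0.0]
contact_force: [-0.2, 0.3, -2.1]
finger_gap: 0.0395
[0.5508 0.1308 0.133 ] 1.7129880314976544 [-0.1889  0.3466 -2.0829] [ 0.1051 -0.0658  0.0175] 0.039548450446384074 [ 0.0803  0.2572  1.6368 -0.      1.2476 -1.6327]
```

View pics/w8_c.png

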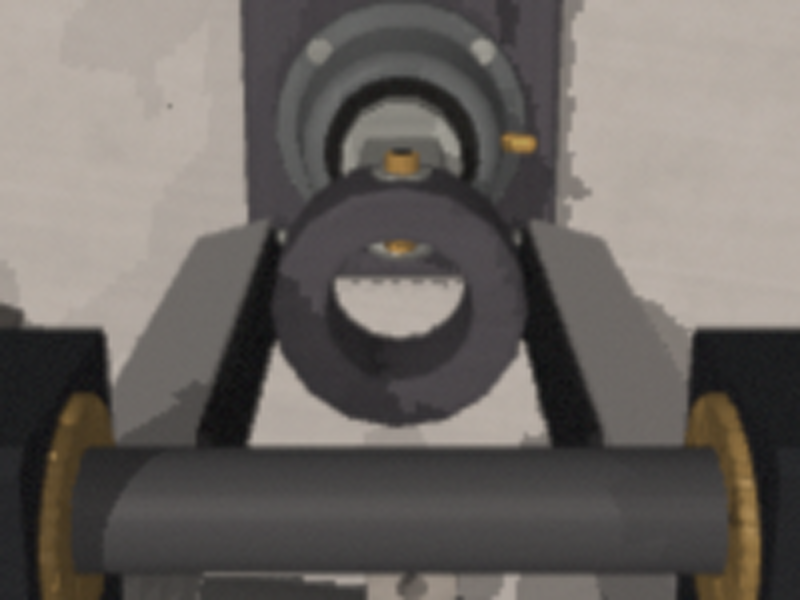

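View pics/s8.png

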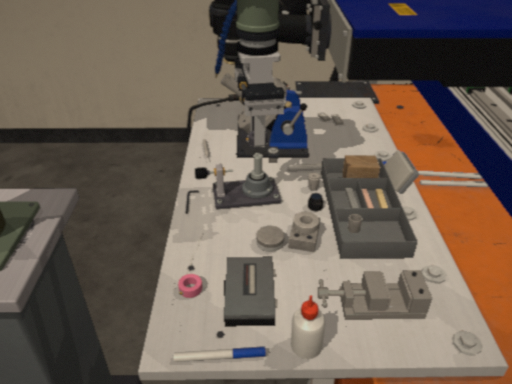

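```bash
python3 - <<'E'
from h import *
d=load("w8"); s=d["state"]; M=R.from_rotvec(s['eef_rot']).as_matrix()
T=lambda p:(M.T@(p-s["tcp_pos"]))*1e3
q=lambda x,y:(155+x/4,160+y/4)
for p in [(325,148),(478,148)]: print("bore48",T(plane(d,q(*p),.048)))
for p in [(343,148),(461,148),(401,97)]: print("shoulder",T(plane(d,q(*p),.058)))
for p in [(273,307),(526,307)]: print("collar",T(plane(d,q(*p),s["tcp_pos"][2]+.0152)))
for p in [(243,150),(250,60)]: print("plate",plane(d,q(*p),.012))
crop("s8",205,90,305,190,6)
E
```

```text
bore48 [  0.8216 -16.3901  84.9578]
bore48 [ 0.7872 19.9341 84.9578]
shoulder [  3.2676 -11.6215  74.958 ]
shoulder [ 3.2422 15.3337 74.958 ]
shoulder [15.1259  1.6318 74.9588]
collar [  0.4184 -18.1223 -15.2   ]
collar [  0.3838  20.4378 -15.1999]
plate [0.5651 0.0915 0.012 ]
plate [0.5404 0.0907 0.012 ]
```

View pics/s8_c.png

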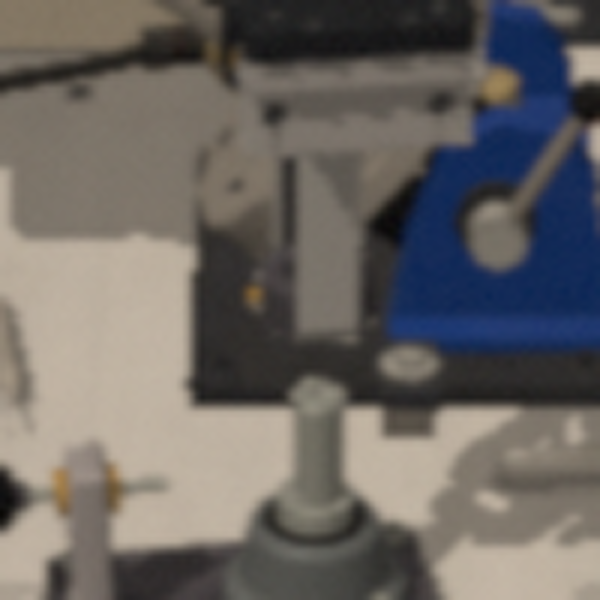

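```bash
python3 -m handwheel '{"linear":[[0,0.6,15],[0,0,9],[0,0,0],[0,0,4],[0,0,4],[0,0,0]],"roll":[0,0,0,0,0,0]}'; python3 - <<'E'
from h import *
d=grab('wrist','w9'); crop('w9',155,160,355,310,4); grab('side','s9'); crop("s9",205,100,305,190,6)
s=d['state'];m=R.from_rotvec(s['eef_rot']).as_matrix();print(s['tcp_pos'],np.arctan2(m[1,1],m[0,1]),s['contact_force'],s['ft_torque'],s['finger_gap'])
E
```

```text
time: 11.5
tcp_pos: [0.5505, 0.1319, 0.1003]
eef_rot: [0.225, -3.133, 0.0]
contact_force: [0.3, -1.0, -1.7]
finger_gap: 0.0396
[0.5505 0.1319 0.1003] 1.7139544110445206 [ 0.2745 -1.0134 -1.7322] [ 0.0842 -0.0109 -0.0087] 0.03961728578002498
```

View pics/w9_c.png

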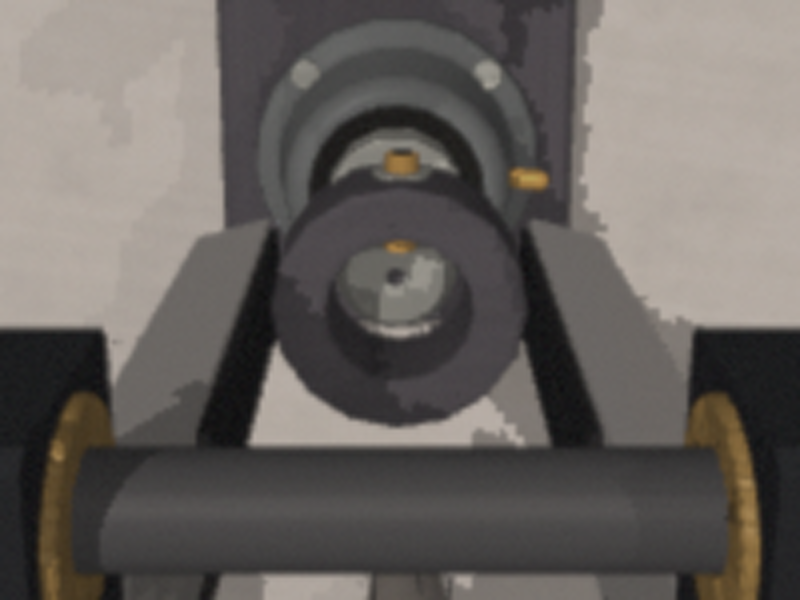

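View pics/s9_c.png

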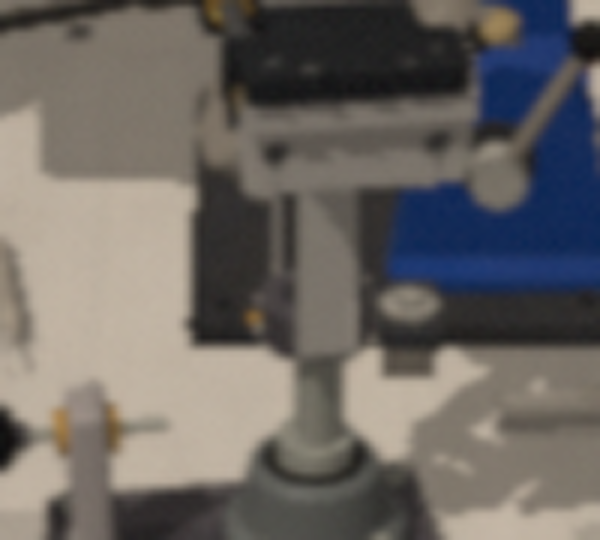

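```bash
python3 - <<'E'
from h import *
d=load("w9"); s=d["state"]; M=R.from_rotvec(s['eef_rot']).as_matrix()
T=lambda p:(M.T@(p-s["tcp_pos"]))*1e3
q=lambda x,y:(155+x/4,160+y/4)
print(T(plane(d,q(395,277),.1)))
for p in [(273,307),(526,307)]: print("collar",T(plane(d,q(*p),s["tcp_pos"][2]+.0152)))
for p in [(315,165),(483,165)]: print("bore48",T(plane(d,q(*p),.048)))
for p in [(338,280),(452,280)]: print("shafttop",T(plane(d,q(*p),.1)))
E
```

```text
[-0.4766  0.4339  0.3418]
collar [  0.4181 -18.1217 -15.2004]
collar [  0.3828  20.4384 -15.1987]
bore48 [  5.1573 -16.3929  52.3468]
bore48 [ 5.1239 18.6947 52.3484]
shafttop [-0.9938 -9.0228  0.3409]
shafttop [-1.0113  9.8888  0.3417]
```

```bash
python3 -m handwheel '{"linear":[[-0.3,-0.6,0],[0,0,4],[0,0,4],[0,0,0]],"roll":[0,0,0,0]}'; python3 - <<'E'
from h import *
d=grab('wrist','w10'); crop('w10',155,160,355,310,4)
s=d['state'];m=R.from_rotvec(s['eef_rot']).as_matrix();print(s['tcp_pos'],np.arctan2(m[1,1],m[0,1]),s['contact_force'],s['ft_torque'],s['finger_gap'])
E
```

```text
time: 12.0
tcp_pos: [0.5505, 0.1313, 0.0921]
eef_rot: [0.224, -3.132, 0.0]
contact_force: [0.3, 0.2, -2.0]
finger_gap: 0.0395
[0.5505 0.1313 0.0921] 1.7138537382280592 [ 0.3117  0.227  -2.0323] [ 0.1075 -0.0092 -0.0162] 0.039460505411297635
```

View pics/w10_c.png

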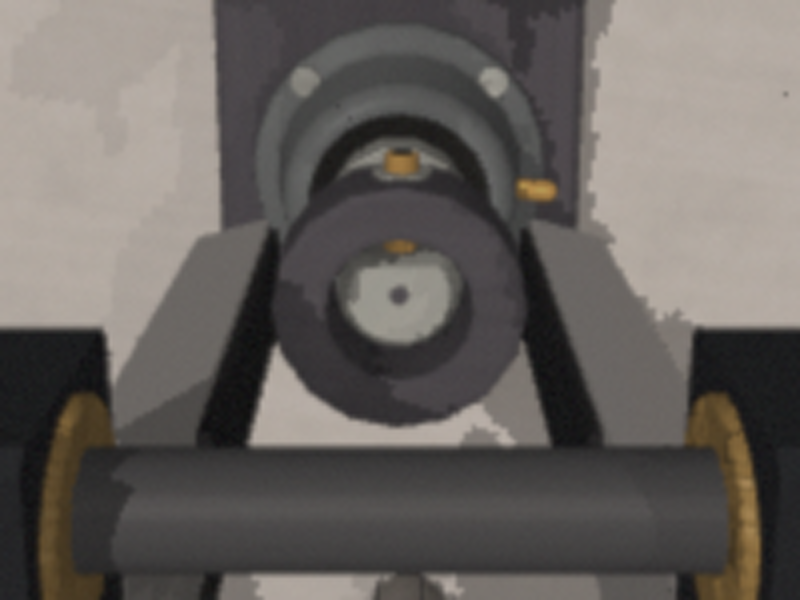

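```bash
python3 -m handwheel '{"linear":[[0,0,3],[0,0,3],[0,0,3],[0,0,0]],"roll":[0,0,0,0]}' && python3 -m handwheel '{"linear":[[0,0,4],[0,0,4],[0,0,4],[0,0,3],[0,0,0],[0,0,0]],"roll":[0,0,0,0,0,0]}'; python3 - <<'E'
from h import *
s=ctrl.read_state();m=R.from_rotvec(s['eef_rot']).as_matrix();print(s['tcp_pos'],np.arctan2(m[1,1],m[0,1]),s['contact_force'],s['ft_torque'],s['finger_gap'])
E
```

```text
time: 12.45
tcp_pos: [0.5507, 0.1313, 0.0832]
eef_rot: [0.224, -3.132, 0.0]
contact_force: [-0.2, 0.2, -2.8]
finger_gap: 0.0394
time: 13.05
tcp_pos: [0.5512, 0.1314, 0.0688]
eef_rot: [0.225, -3.133, 0.0]
contact_force: [-0.0, -0.2, -1.3]
finger_gap: 0.0396
[0.5512 0.1314 0.0688] 1.7138858637535703 [-0.0441 -0.1904 -1.3006] [ 0.0607 -0.0316 -0.0159] 0.0396003484500557
```

```bash
python3 -m handwheel '{"linear":[[0,0,3],[0,0,3],[0,0,0],[0,0,1],[0,0,0]],"roll":[0,0,0,0,0]}' && python3 -m handwheel '{"linear":[[0,0,1],[0,0,0],[0,0,0]],"roll":[0,0,0]}'; python3 - <<'E'
from h import *
s=ctrl.read_state();print(s['tcp_pos'],s['contact_force'],s['ft_torque'],s['finger_gap'])
E
```

```text
time: 13.55
tcp_pos: [0.5512, 0.1314, 0.0618]
eef_rot: [0.225, -3.133, 0.0]
contact_force: [0.1, -0.3, -1.2]
finger_gap: 0.0398
time: 13.85
tcp_pos: [0.5513, 0.1314, 0.061]
eef_rot: [-0.225, 3.133, -0.0]
contact_force: [0.1, 0.4, -1.2]
finger_gap: 0.0395
[0.5513 0.1314 0.061 ] [ 0.1476  0.4088 -1.2221] [ 0.0882 -0.106   0.0108] 0.03953857488018389
```

```bash
python3 -m handwheel '{"linear":[[0,0,0.5],[0,0,0],[0,0,0]],"roll":[0,0,0]}' ; python3 -m handwheel '{"linear":[[0,0,0.5],[0,0,0],[0,0,0]],"roll":[0,0,0]}'; python3 -m handwheel '{"linear":[[0,0,0.5],[0,0,0],[0,0,0]],"roll":[0,0,0]}'
```

```text
time: 14.15
tcp_pos: [0.5513, 0.1314, 0.0609]
eef_rot: [-0.225, 3.133, -0.0]
contact_force: [-1.7, -0.4, 1.5]
finger_gap: 0.0396
time: 14.45
tcp_pos: [0.5514, 0.1314, 0.0609]
eef_rot: [-0.225, 3.133, -0.0]
contact_force: [-2.9, -0.3, 6.6]
finger_gap: 0.0393
time: 14.75
tcp_pos: [0.5514, 0.1314, 0.0608]
eef_rot: [-0.225, 3.133, -0.0]
contact_force: [-3.3, 0.3, 8.3]
finger_gap: 0.0398
```

```bash
for i in 1 2 3; do python3 -m handwheel '{"linear":[[0,0,0],[0,0,0],[0,0,0]],"roll":[0,0,0]}'|grep contact; done; python3 - <<'E'
from h import *
d=grab('wrist','w11'); crop('w11',155,130,355,280,4); grab("side","s11"); crop("s11",205,100,305,190,6)
s=d['state'];m=R.from_rotvec(s['eef_rot']).as_matrix();print(s['tcp_pos'],np.arctan2(m[1,1],m[0,1]),s['contact_force'],s['ft_torque'],s['finger_gap'])
E
```

```text
contact_force: [-4.2, -0.0, 8.0]
contact_force: [-4.5, -0.6, 8.7]
contact_force: [-4.8, 0.2, 8.3]
[0.5514 0.1314 0.0608] 1.7140290954951924 [-4.8311  0.2435  8.2638] [0.016  0.7185 0.004 ] 0.03926483700072324
```

View pics/w11_c.png

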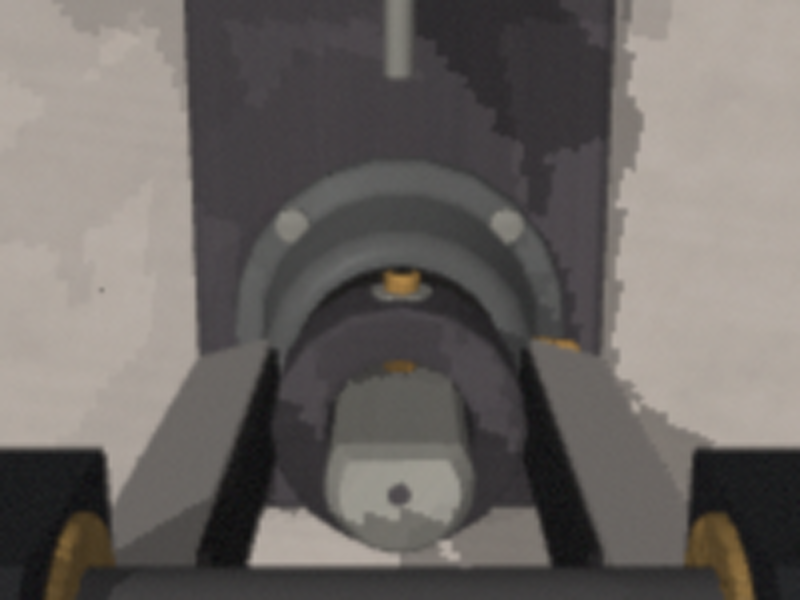

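View pics/s11_c.png

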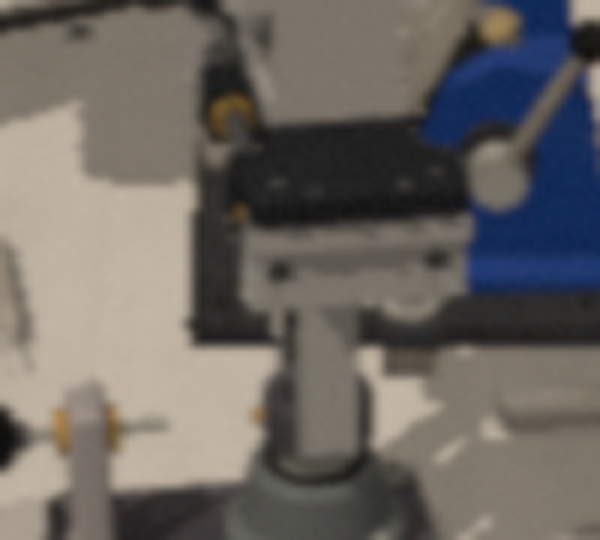

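```bash
python3 -m handwheel '{"linear":[[0.4,0,0],[0,0,0],[0,0,0],[0,0,0]],"roll":[0,0,0,0]}'|grep -E "contact|tcp|time"; for i in 1 2; do python3 -m handwheel '{"linear":[[0,0,0],[0,0,0],[0,0,0]],"roll":[0,0,0]}'|grep -E "contact|tcp"; done
```

```text
time: 16.15
tcp_pos: [0.5514, 0.1314, 0.0609]
contact_force: [-2.9, -1.2, 6.6]
tcp_pos: [0.5514, 0.1314, 0.0609]
contact_force: [-3.6, -0.8, 7.6]
tcp_pos: [0.5514, 0.1314, 0.0609]
contact_force: [-3.7, -0.5, 8.0]
```

```bash
python3 -m handwheel '{"linear":[[0.4,0,0.2],[0,0,0],[0,0,0],[0,0,0],[0,0,0],[0,0,0],[0,0,0],[0,0,0]],"roll":[0,0,0,0,0,0,0,0]}'|grep -E "contact|tcp|time"; for i in 1 2 3 4; do python3 -m handwheel '{"linear":[[0,0,0],[0,0,0],[0,0,0],[0,0,0],[0,0,0]],"roll":[0,0,0,0,0]}'|grep -E "contact|time"; done
```

```text
time: 17.55
tcp_pos: [0.5514, 0.1314, 0.0609]
contact_force: [-2.8, 0.2, 8.1]
time: 18.05
contact_force: [-2.6, -0.5, 8.3]
time: 18.55
contact_force: [-3.1, -0.9, 8.5]
time: 19.05
contact_force: [-2.6, -0.3, 7.8]
time: 19.55
contact_force: [-3.3, -0.1, 7.9]
```

```bash
python3 - <<'E'
from h import *
grab("side","s12"); s=ctrl.read_state();m=R.from_rotvec(s['eef_rot']).as_matrix();print(s['time'],s['tcp_pos'],np.arctan2(m[1,1],m[0,1])-np.pi/2,s['contact_force'],s['finger_gap'])
a=cv2.imread("pics/s12.png").astype(int);b=cv2.imread("pics/side0.png").astype(int)
for n,(x,y) in dict(tin=(270,237),loupe=(316,202),collet=(314,182),key=(190,200),pink=(190,286)).items(): print(n,np.abs(a-b)[y-12:y+12,x-12:x+12].mean())
print(ctrl.finish_job())
E
```

```text
19.6 [0.5514 0.1314 0.0609] 0.1431703602150971 [-2.2138 -0.4036  7.992 ] 0.03924549507015021
tin 1.8709490740740742
loupe 2.369212962962963
collet 7.679398148148148
key 10.22337962962963
pink 1.9907407407407407
the job is handed in; nothing more can be done
None
```

```bash
python3 - <<'E'
import cv2,numpy as np
f=lambda n:cv2.resize(cv2.imread(n)[150:260,170:340],None,fx=2.3,fy=2.3)
cv2.imwrite("pics/cmp.png",np.hstack([f("pics/side0.png"),f("pics/s12.png")]))
E
```

```text
(no output)
```

View pics/cmp.png

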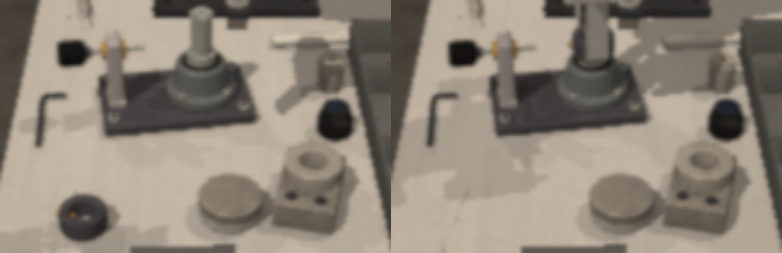

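The job is handed in at 19.6 s. The shaft's flat faces the driver, and the collar is gripped and pressed on the shoulder with its screw on the flat, pointing at the blade.

- **Shaft:** I gripped it across the flat; the fingers closed to 15.7 mm against the 16 mm stated. I turned it 27° clockwise. The tool then read 0.145 rad, against a jig yaw of about 0.142 rad from the images.
- **Collar:** I gripped it at right angles to its screw and slid it down with no snag. It met the shoulder at the expected height (TCP 0.0608 m). At the end the tool was at 0.143 rad. A wrist picture taken once it was seated shows the screw head, the flat and the driver blade in line.
- **Push:** The reading was steady at about +8 N. Adding back the collar's weight, read as about −1.4 N before contact, the push is about 9.5 N.
- **Not perfect:** A sideways load of about 2–3 N remains at the wrist along x, because the bore leans lightly on the shaft. In one earlier check the wrist camera put the collar about 1 mm off in the jaw direction, which is within its calibration, so I lined up by relative views and feel.
- **Bystanders:** Before and after side pictures show the tin, loupe, collet and hex key unmoved. The image difference was larger at the collet and hex key, but by eye only the shadows changed. The pink ring was left alone.

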